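# Uncover and hold the griddle's ignition dial

### The job

Get the gas griddle ready to light: turn the blue clamp knob clockwise to its stop, about a quarter turn, to free the clear splash guard, then slide the guard to the left, all the way to the end of its rails, so that the red dial lies open. Then grip the red dial and turn it clockwise past its first two clicks to the third, marked with the orange dot, and keep it there against its return spring without forcing it beyond the third click: the job ends with the gripper still holding the dial at the third click, not letting go. Leave the other things on the bench where they stand.

Things in the scene. Friction and masses are not known exactly. Their poses are not given: they have to be found in the camera images.
- griddle: Griddle fixed to the bench. Origin: on the bench under the middle of its green console (150 x 400 mm, top 80 mm up). x points away from the robot to the dark cooking plate (75 to 355 mm along x, 420 mm wide, walls to 130 mm high), y to the left along the console, z up. On the console, at x = 0: red dial (y -120 mm), blue clamp knob (y 0 while the guard is shut).
- clamp (a joint): Turn of the blue clamp knob in rad: 0 is locked, grows clockwise seen from above, stop at 1.5. It stays where it is left (friction about 0.06 N m). A steel prong under it stands before a fixed stop post and blocks the guard until about 0.9 rad; a reading of 1.2 or more is free.
- clamp_grip (a point): On the blue clamp knob's vertical axis, at grip height, 162 mm above the bench. Grip bar 14 mm thick, 46 mm long, from 24 mm below to 12 mm above this point, on a 48 mm black disc. Its y axis is the bar's length, x its thickness; parallel to the griddle's axes at joint 0, turning with the knob. The knob rides on the guard's tongue: the guard can be slid by it.
- guard (a joint): Slide of the clear splash guard in m: 0 covers the dial, grows to the left (the griddle's +y), end of the rails at 0.150. It slides against about 1.5 N and stays where it is left.
- guard_top (a point): Middle of the top of the clear hood: 108 mm along x, 100 mm along y, 52 mm high over the console (steel edges 4 mm higher), on two side walls. A 24 mm wide steel tongue runs at its top level from its left edge to the clamp knob, 120 mm from this point. At guard 0 the hood stands right over the dial.
- dial (a joint): Turn of the red dial in rad: 0 off, grows clockwise from above. Clicks (detent wells) at 0.4, 0.8, 1.2; end stop 1.6. When let go a spring drives it back to 0 from any click: 0.03 N m at 0, 0.10 N m at 1.2 rad; a click adds or takes about 0.03 N m.
- dial_grip (a point): On the red dial's vertical axis, at grip height, 112 mm above the bench. Grip bar 14 mm thick, 46 mm long, from 26 mm below to 10 mm above this point, on a 52 mm black disc. Its x axis is the bar's length (white line at the +x end), y its thickness; parallel to the griddle's axes at joint 0, turning with the dial. Dots 38 mm from the axis: black off, white clicks 1 and 2, orange click 3.
- bowls: Stack of four lunch bowls, green, yellow, orange, blue from below, 132 mm wide, 184 mm high, origin under its centre. Leave alone.
- mug: Stainless steel mug, 80 mm wide, 90 mm high, origin under its centre, handle towards its +y. Leave alone.
- jar: Glass jar with red twist cap, 84 mm wide, 130 mm high, origin under its centre. Leave alone.
- jebena: Clay jebena (coffee pot), 156 mm wide, 200 mm high and its stopper above that, origin under its centre, handle to its +y, spout to its -y. Leave alone.
- scraper: Red silicone scraper with wooden handle, lying, 265 mm long along its x, 14 mm thick, origin under the joint of blade and handle. Leave alone.

How it is judged:
On the way, in this order (a step that is already met when the one before it is completed fails the run):
1. the clamp knob is turned free (1.2 rad or more) while the guard is still shut (within 15 mm) (value of joint clamp above 1.2 rad and value of joint guard below 0.015 m), for 0.1 s.
2. the guard is slid to the end of its rails (130 mm or more) (value of joint guard above 0.13 m), for 0.2 s.
3. the dial is gripped and held at the third click (1.06 to 1.34 rad) (value of joint dial between 1.06 and 1.34 rad and contact force between the fingers and dial above 1 N), for 1 s.
At the end, for the whole second after the job is handed in: The fingers grip the dial (more than 1 N) and hold it still at the third click, between 1.06 and 1.34 rad, with the guard at the left end of its rails (slid 130 mm or more) (all of step 3 and value of joint guard above 0.13 m and velocity of joint dial between -0.15 and 0.15 rad/s); the arm keeps its last pose, push and grip.
It fails at once if the dial is forced beyond the third click (1.45 rad or more) (value of joint dial above 1.45 rad).
It fails at once if the dial is turned while the guard still covers it (value of joint dial above 0.3 rad and value of joint guard below 0.05 m).
It fails at once if another thing on the bench is moved 30 mm or more (distance of any of bowls, mug, jar, jebena, scraper from where it was at the start of the episode above 0.03 m).
It also fails if it takes over 48 s, if anything falls off the work surface, if the arm or the gripper's body presses on something with over 40 N, if the wrist force passes 120 N, or if a joint passes its speed limit or range.

### The arm

A 6-joint arm with a two-finger parallel gripper is mounted at the origin on the work surface. World frame = base frame: x ahead of the robot, y to its left, z up, the work surface at z = 0. Lengths are in m, angles in rad, forces in N, time in s.
With the tool pointing down it reaches from about 0.25 to 0.725 m from the base axis. Payload 4 kg.
Tool frame: the origin (TCP) lies between the finger pads; the fingertips stand 25 mm ahead of it and the grasp point (between the pads) lies 6 mm ahead of it; z points along the fingers, y is the line along which they close (so a half turn about z gives the same grasp; the last joint's range is limited). The gripper opens to 85 mm and grips with 20 to 120 N. Pads are 22 mm wide; open, the fingers measure 114 mm over their backs; the gripper's body (76 mm by 85 mm) begins 54 mm behind the grasp point. The pads swing forward as they close: fully open they stand 13 mm farther back than shut.
Start: joints at [-1.328, 0.241, 0.005, 1.335, 0, 1.571], TCP at [0.12, -0.485, 0.256] pointing down, gripper open.
Joint ranges: [-2.72, 2.72], [-1.05, 1.87], [-1.09, 1.28], [-1.99, 2.15], [-1.42, 1.44], [-3.14, 3.14]. Speed limits (rad/s): [2.79, 2.79, 3.14, 3.14, 3.14, 3.14].

### API

Orientations are given as a unit quaternion [x, y, z, w].
In Python, from workcell import bot gives the robot as it stands. The module is installed in compiled form; this text tells all that it offers.
- The arm moves only by the shell command python3 -m pendant 'ROWS'. ROWS is JSON, one flat list of numbers, 7 for each row, row after row: the shift along the tool's x, y, z normalised to -1 to 1, where 1 is 0.5 m, then the turn, a rotation vector about the tool's x, y, z normalised to -1 to 1, where 1 is 180 degrees, then the opening, from 0 (shut) to 1 (fully open). In form: [tx, ty, tz, ax, ay, az, fingers, tx, ty, tz, ax, ay, az, fingers, ...]. A call has exactly 10 rows; each row is the pose to reach, as a shift and turn from the pose commanded when the call began, along the tool's axes at that moment, turning the shorter way round; what a row does not reach only later rows make up. A row lasts 1/12 s, in which the tool goes at most 41.7 mm and 7.16 degrees, less where a joint would pass 70% of its speed; a pose out of reach is approached as far as the arm can. A call with a number of a shift or a turn outside -1 to 1 is refused whole. A call with a gripper value outside its range is refused whole. The fingers move at their own pace and stop on an object; the grip force is fixed at half the most. Time passes only in rows, so rows that repeat a pose let the fingers close, or fill a call up. It gives the time, the measured TCP pose, the force, the opening and the grip force at its end, in the units of the state.
- bot.get_obs(): the state, without advancing time (a new reading comes with each control period).
- bot.camera(name): name is "side" or "top"; returns a dict with "pixels" (384x512x3 uint8, red, green, blue), "mtx" (3x3 intrinsics, pixels), "k1" (the pictures are not rectified: a ray, as slopes to the right and down, at radius r is drawn at 1 + k1 r^2 times it, then the intrinsics apply), "cam_to_world" (4x4, takes a point from camera to world coordinates). Camera axes: x right, y up, looking along -z (the intrinsics and any distortion apply to the point x, -y, -z); pixel columns grow to the right and rows downward; lengths in m; the calibration is good to about 2 mm. A picture is of the moment at which its call begins. There is no depth.
- bot.job_done(): hands the job in; it is judged then, once.
The state is a dict: "clock": time; "joint_pos": joint angles; "joint_vel": joint speeds; "tau": joint torques, N m; "eef_pos": TCP position; "tool_rot": TCP orientation; "ft_force": force on the tool from outside, world axes, zero at the start; "ft_torque": the same for the moment, N m; "grip_width": finger opening in m; "grasp_force": force on a finger pad.
Only numpy, scipy, OpenCV 4.12 (cv2) and the standard library are available. Lean on these libraries where they do the work, as an engineer would, in place of code of your own. Each camera call takes 0.05 s, during which the arm holds its last target. There are 200 camera calls.

## Working session

There is one attempt and no reset: what is moved stays moved. The work goes in short steps, Python scripts to look and compute and a shell command to move; the robot and the scene stay as the last step left them, time stands still between calls to the robot, and variables do not carry over. Pictures are saved under pics/ and viewed, at most 10 in all, crops included, and the job is handed in when it is done.

```bash
mkdir -p pics
cat > h.py <<'E'
import numpy as np, cv2
from scipy.spatial.transform import Rotation as R
from workcell import bot
def snap(name,fn=None,crop=None,s=1):
    c=bot.camera(name)
    if fn:
        p=c["pixels"][:,:,::-1]
        if crop: x0,y0,x1,y1=crop; p=p[y0:y1,x0:x1]
        cv2.imwrite("pics/"+fn,cv2.resize(p,None,fx=s,fy=s,interpolation=cv2.INTER_CUBIC))
    return c
def ray(c,u,v):
    K=np.array(c["mtx"]);k=c["k1"]
    d=np.array([(u-K[0,2])/K[0,0],(v-K[1,2])/K[1,1]]);s=d.copy()
    for _ in range(30): s=d/(1+k*(s@s))
    T=np.array(c["cam_to_world"]);return T[:3,3],T[:3,:3]@np.array([s[0],-s[1],-1])
def atz(c,u,v,z):
    o,d=ray(c,u,v);return o+d*(z-o[2])/d[2]
def proj(c,P):
    T=np.array(c["cam_to_world"]);K=np.array(c["mtx"]);q=T[:3,:3].T@(np.array(P)-T[:3,3])
    s=np.array([q[0],-q[1]])/-q[2];s=s*(1+c["k1"]*(s@s));return K[:2,:2]@s+K[:2,2]
E
python3 - <<'E'
from h import *
for n in("top","side"):
    c=snap(n,n+"0.png",s=1.5);print(np.round(c["cam_to_world"],3).tolist(),c["k1"],np.array(c["mtx"]).tolist())
o=bot.get_obs();print(o)
E
```

```text
[[0.016, 0.988, -0.151, 0.22], [-1.0, 0.014, -0.01, -0.027], [-0.007, 0.151, 0.988, 1.703], [0.0, 0.0, 0.0, 1.0]] -0.004663491104631769 [[423.38630385716266, 0.0, 258.0756056456074], [0.0, 423.38630385716266, 196.45662360160853], [0.0, 0.0, 1.0]]
[[-0.759, 0.433, -0.487, -0.19], [-0.652, -0.499, 0.571, 0.75], [0.004, 0.75, 0.661, 0.981], [0.0, 0.0, 0.0, 1.0]] 0.01915130886416079 [[415.3088577146434, 0.0, 251.89850350911655], [0.0, 415.3088577146434, 188.6911706190377], [0.0, 0.0, 1.0]]
{'clock': 0.1, 'joint_pos': array([-1.32798831e+00,  2.41345987e-01,  3.89243906e-03,  1.33518773e+00,
       -1.88844505e-05,  1.57078263e+00]), 'joint_vel': array([-1.53060147e-03, -1.50084264e-03,  1.93642047e-03,  6.60920493e-05,
       -7.64603821e-04, -1.14136046e-03]), 'tau': array([ 1.87892078e-05, -3.73138869e+01,  2.53009915e+01,  1.08868559e-02,
       -9.20782350e-05, -1.23247366e-05]), 'eef_pos': array([ 0.12008969, -0.48485087,  0.25551053]), 'tool_rot': array([ 9.92638328e-01,  1.21112754e-01, -1.21083810e-04, -9.14543301e-04]), 'ft_force': array([-0.11917895, -0.23446537, -0.17755777]), 'ft_torque': array([ 0.024936  ,  0.01597224, -0.04466178]), 'grasp_force': 0.0, 'grip_width': 0.08526404023843394}
```

View pics/top0.png

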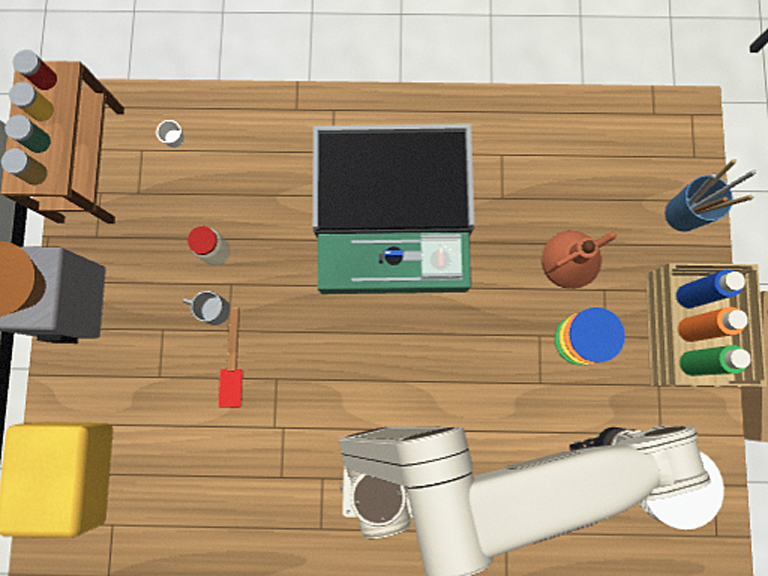

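View pics/side0.png

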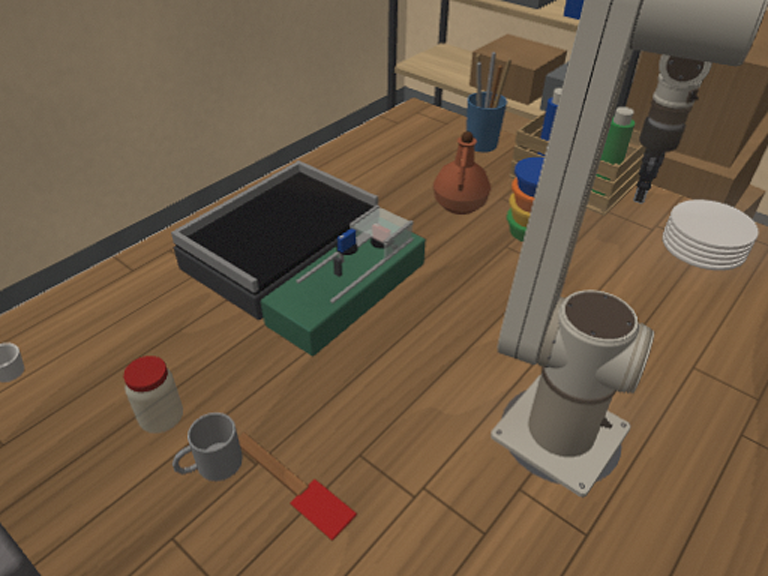

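Top view: griddle centred around (394,210), blue knob (393,256), hood over the dial (441,257). Bowls and jebena stand to the right at (590,335) and (572,258). Now a crop for detail.

Run:
```python
from h import *
c=snap("top","crop1.png",(205,145,320,200),6.5)
```

```text
(no output)
```

View pics/crop1.png

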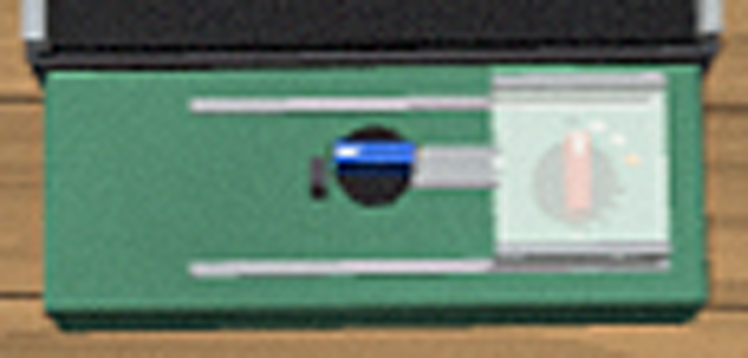

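Run:
```python
from h import *
c=snap("top")
f=lambda u,v,z:atz(c,205+u/6.5,145+v/6.5,z).round(4)
for n,u,v,z in[("FL",46,305,.08),("FR",705,303,.08),("BL",48,68,.08),("BR",702,66,.08),("bar",374,153,.174),("barL",334,153,.174),("barR",414,152,.174),("dial",579,170,.122),("hoodFL",497,243,.132),("hoodFR",666,243,.132),("hoodBL",495,90,.132),("hoodBR",666,90,.132)]:print(n,f(u,v,z))
s=snap("side")
print(atz(s,346/1.5,236/1.5,.174))
```

```text
FL [0.4831 0.1679 0.08  ]
FR [ 0.4901 -0.2259  0.08  ]
BL [0.6286 0.1714 0.08  ]
BR [ 0.6354 -0.2247  0.08  ]
bar [ 0.558 -0.027  0.174]
barL [ 0.5577 -0.0042  0.174 ]
barR [ 0.5589 -0.0497  0.174 ]
dial [ 0.561  -0.1473  0.122 ]
hoodFL [ 0.5149 -0.0991  0.132 ]
hoodFR [ 0.5163 -0.197   0.132 ]
hoodBL [ 0.606  -0.0972  0.132 ]
hoodBR [ 0.6074 -0.1972  0.132 ]
[ 0.55558465 -0.01887734  0.174     ]
```

Console centre is about (0.558, -0.028) with yaw about 0.017 rad. The bar top is at (0.558, -0.027). I'll approach above the knob.

```bash
python3 -m pendant '[0.62,-0.4,0,0,0,-0.35,1, 0.62,-0.4,0,0,0,-0.35,1, 0.62,-0.4,0,0,0,-0.35,1, 0.62,-0.4,0,0,0,-0.35,1, 0.62,-0.4,0,0,0,-0.35,1, 0.62,-0.4,0,0,0,-0.35,1, 0.62,-0.4,0,0,0,-0.35,1, 0.62,-0.4,0,0,0,-0.35,1, 0.62,-0.4,0,0,0,-0.35,1, 0.62,-0.4,0,0,0,-0.35,1]'
cat > d.py <<'E'
from h import *; import sys
x,y,z,psi=map(float,sys.argv[1:5])
o=bot.get_obs();r=R.from_quat(o["tool_rot"])
t=R.from_euler('z',psi)*R.from_euler('x',np.pi)
print("t",round(o["clock"],2),"pos",o["eef_pos"].round(4),"psi",np.arctan2(*r.as_matrix()[[1,0],0]).round(3),"q",o["joint_pos"].round(2))
print("shift",(r.inv().apply(np.array([x,y,z])-o["eef_pos"])/.5).round(4),"turn",((r.inv()*t).as_rotvec()/np.pi).round(4))
E
python3 d.py .558 -.027 .256 1.588
```

```text
clock: 1.08
eef_pos: [0.3766, -0.2125, 0.2563]
tool_rot: [0.78, 0.626, 0.001, 0.0]
ft_force: [0.2, -0.1, -0.4]
grip_width: 0.0851
grasp_force: 0.0
t 1.08 pos [ 0.3766 -0.2125  0.2563] psi 1.354 q [-0.52  0.11 -0.16  1.3   0.    1.27]
shift [0.4405 0.2744 0.0021] turn [ 0.0006 -0.0006 -0.0746]
```

```bash
python3 -m pendant '[0.44,0.274,0,0,0,-0.39,1, 0.44,0.274,0,0,0,-0.39,1, 0.44,0.274,0,0,0,-0.39,1, 0.44,0.274,0,0,0,-0.39,1, 0.44,0.274,0,0,0,-0.39,1, 0.44,0.274,0,0,0,-0.39,1, 0.44,0.274,0,0,0,-0.39,1, 0.44,0.274,0,0,0,-0.39,1, 0.44,0.274,0,0,0,-0.39,1, 0.44,0.274,0,0,0,-0.39,1]' >/dev/null
python3 -m pendant '[0,0,0,0,0,-0.39,1, 0,0,0,0,0,-0.39,1, 0,0,0,0,0,-0.39,1, 0,0,0,0,0,-0.39,1, 0,0,0,0,0,-0.39,1, 0,0,0,0,0,-0.39,1, 0,0,0,0,0,-0.39,1, 0,0,0,0,0,-0.39,1, 0,0,0,0,0,-0.39,1, 0,0,0,0,0,-0.39,1]' >/dev/null
python3 d.py .558 -.027 .168 -1.553
```

```text
t 2.75 pos [ 0.5561 -0.034   0.2561] psi -2.486 q [-0.06  0.36  0.16  1.38 -0.   -0.72]
shift [-0.0117  0.0087  0.1761] turn [ 2.000e-04 -1.000e-04 -2.969e-01]
```

```bash
python3 -m pendant '[-0.011,0.008,0.05,0,0,-0.297,1, -0.011,0.008,0.05,0,0,-0.297,1, -0.011,0.008,0.05,0,0,-0.297,1, -0.011,0.008,0.05,0,0,-0.297,1, -0.011,0.008,0.05,0,0,-0.297,1, -0.011,0.008,0.05,0,0,-0.297,1, -0.011,0.008,0.05,0,0,-0.297,1, -0.011,0.008,0.06,0,0,-0.297,1, -0.011,0.008,0.06,0,0,-0.297,1, -0.011,0.008,0.06,0,0,-0.297,1]'
python3 d.py .558 -.027 .168 -1.553
python3 -c "
from h import *
snap('side','side1.png',(180,90,310,200),6)"
```

```text
clock: 3.58
eef_pos: [0.5579, -0.0273, 0.2259]
tool_rot: [0.711, -0.703, -0.0, 0.0]
ft_force: [0.1, -0.1, 0.2]
grip_width: 0.0855
grasp_force: 0.0
t 3.58 pos [ 0.5579 -0.0273  0.2259] psi -1.56 q [-0.05  0.37  0.11  1.31 -0.   -1.63]
shift [-0.0006 -0.0004  0.1158] turn [ 0.0004 -0.     -0.0022]
```

View pics/side1.png

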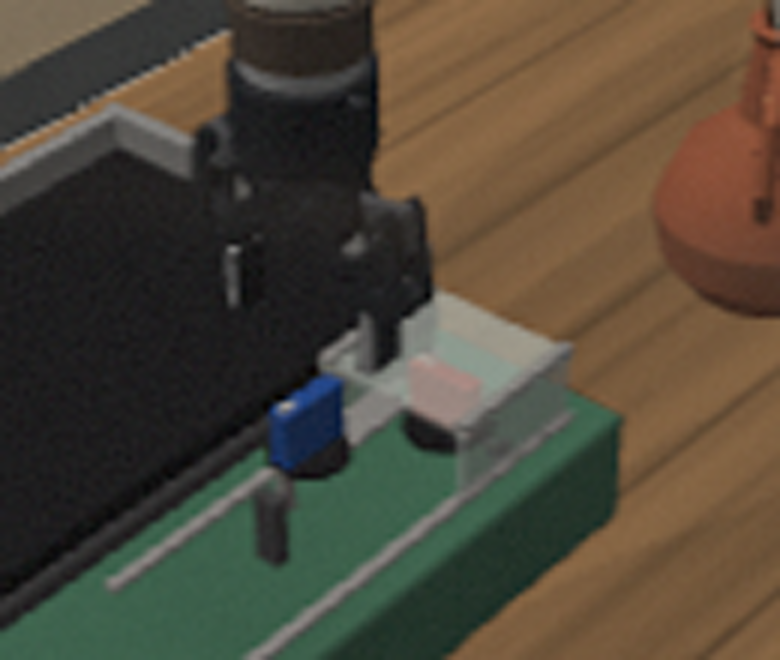

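The fingers at (240,275) and (380,340) straddle the bar at (308,420), centred above it. Descend and close.

```bash
python3 -m pendant '[0,0,0.05,0,0,0,1, 0,0,0.09,0,0,0,1, 0,0,0.116,0,0,0,1, 0,0,0.116,0,0,0,0, 0,0,0.116,0,0,0,0, 0,0,0.116,0,0,0,0, 0,0,0.116,0,0,0,0, 0,0,0.116,0,0,0,0, 0,0,0.116,0,0,0,0, 0,0,0.116,0,0,0,0]'
python3 d.py .558 -.027 .168 -1.553
```

```text
clock: 4.47
eef_pos: [0.5607, -0.0268, 0.1698]
tool_rot: [0.712, -0.702, 0.002, -0.002]
ft_force: [4.5, -0.2, 1.2]
grip_width: 0.0132
grasp_force: 61.7
t 4.47 pos [ 0.5607 -0.0268  0.1698] psi -1.557 q [-0.05  0.41  0.01  1.17  0.   -1.63]
shift [0.0003 0.0053 0.0036] turn [-0.0019  0.     -0.0014]
```

```bash
python3 -m pendant '[0,-0.006,0,0,0,0.03,0, 0,-0.006,0,0,0,0.06,0, 0,-0.006,0,0,0,0.1,0, 0,-0.006,0,0,0,0.14,0, 0,-0.006,0,0,0,0.18,0, 0,-0.006,0,0,0,0.22,0, 0,-0.006,0,0,0,0.26,0, 0,-0.006,0,0,0,0.3,0, 0,-0.006,0,0,0,0.33,0, 0,-0.006,0,0,0,0.36,0]'
python3 -m pendant '[0,0,0,0,0,0.03,0, 0,0,0,0,0,0.06,0, 0,0,0,0,0,0.08,0, 0,0,0,0,0,0.1,0, 0,0,0,0,0,0.11,0, 0,0,0,0,0,0.11,0, 0,0,0,0,0,0.11,0, 0,0,0,0,0,0.11,0, 0,0,0,0,0,0.11,0, 0,0,0,0,0,0.11,0]'
python3 d.py .558 -.027 .168 -3.053; python3 -c "
from h import *
print(bot.get_obs()['ft_torque'])
snap('top','top2.png',(205,145,320,200),6.5)
snap('side','side2.png',(180,90,310,200),6)"
```

```text
clock: 5.3
eef_pos: [0.5597, -0.0258, 0.1698]
tool_rot: [-0.223, 0.975, 0.001, -0.001]
ft_force: [-6.3, 3.4, 8.7]
grip_width: 0.013
grasp_force: 62.9
clock: 6.13
eef_pos: [0.5596, -0.0253, 0.1698]
tool_rot: [-0.054, 0.999, 0.002, -0.001]
ft_force: [-7.0, 3.8, 8.7]
grip_width: 0.0132
grasp_force: 62.9
t 6.13 pos [ 0.5596 -0.0253  0.1698] psi -3.033 q [-0.05  0.41  0.01  1.18  0.   -0.16]
shift [ 0.0035 -0.003   0.0036] turn [ 0.0011 -0.0006  0.0064]
[ 0.92408189  1.27258915 -0.0265033 ]
```

View pics/side2.png

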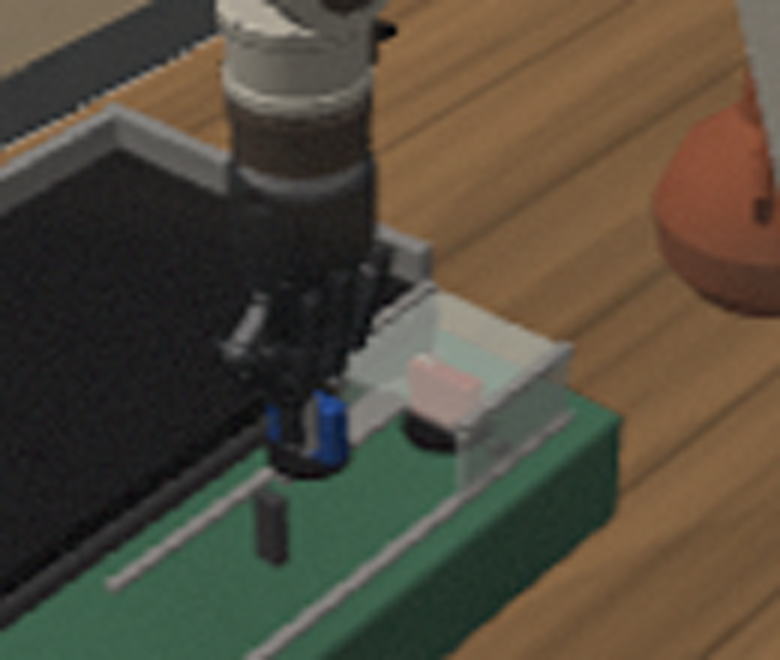

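The side view shows the bar now lying along x between the fingers (308,430), with the hood unmoved at (470,330). Next, slide the guard left.

```bash
python3 -m pendant '[-0.001,0.02,0,0,0,0,0, -0.004,0.06,0,0,0,0,0, -0.006,0.1,0,0,0,0,0, -0.01,0.14,0,0,0,0,0, -0.013,0.18,0,0,0,0,0, -0.016,0.22,0,0,0,0,0, -0.019,0.25,0,0,0,0,0, -0.021,0.28,0,0,0,0,0, -0.023,0.3,0,0,0,0,0, -0.023,0.3,0,0,0,0,0]'
python3 d.py .556 .123 .168 -3.053; python3 -c "
from h import *
snap('top','top3.png',(205,135,320,205),6.5)"
```

```text
clock: 7.07
eef_pos: [0.5552, 0.1248, 0.1698]
tool_rot: [-0.055, 0.998, -0.0, -0.001]
ft_force: [-6.3, 0.4, 6.5]
grip_width: 0.013
grasp_force: 62.7
t 7.07 pos [0.5552 0.1248 0.1698] psi -3.032 q [0.22 0.43 0.04 1.19 0.   0.11]
shift [-0.0012 -0.0038  0.0036] turn [-0.     -0.0004  0.0067]
```

View pics/top3.png

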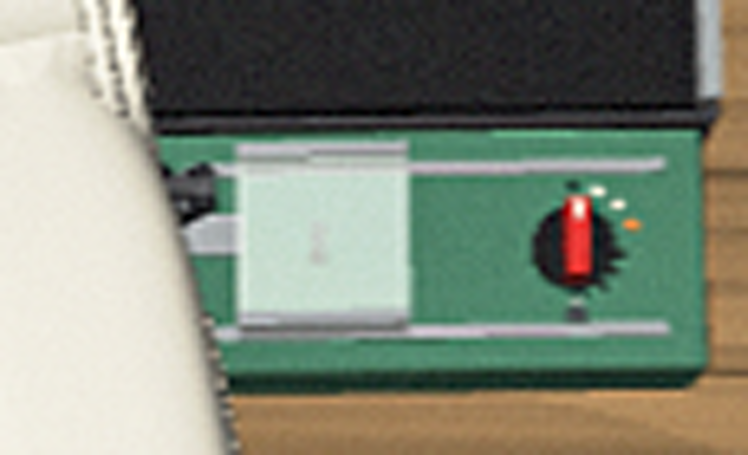

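The hood's left edge went from column 495 to 237, about 0.148 m, and the dial at (578,237) lies open. Release and rise.

```bash
python3 -m pendant '[0,0,0,0,0,0,1, 0,0,0,0,0,0,1, 0,0,0,0,0,0,1, 0,0,0,0,0,0,1, 0,0,0,0,0,0,1, 0,0,-0.03,0,0,0,1, 0,0,-0.08,0,0,0,1, 0,0,-0.13,0,0,0,1, 0,0,-0.13,0,0,0,1, 0,0,-0.13,0,0,0,1]'
python3 -c "
from h import *
c=snap('top')
print(atz(c,205+578.5/6.5,135+236/6.5,.122),atz(c,205+578.5/6.5,135+196/6.5,.122))"
python3 d.py .562 -.147 .235 -3.12
```

```text
clock: 7.95
eef_pos: [0.5578, 0.1236, 0.2351]
tool_rot: [-0.054, 0.999, 0.0, 0.002]
ft_force: [0.2, 0.3, -0.4]
grip_width: 0.0854
grasp_force: 0.0
[ 0.56040749 -0.14696369  0.122     ] [ 0.58440153 -0.14689429  0.122     ]
t 8.0 pos [0.5569 0.1234 0.2336] psi -3.034 q [ 0.22  0.39  0.15  1.33 -0.    0.11]
shift [ 0.0477 -0.5388 -0.003 ] turn [0.     0.0003 0.0273]
```

```bash
python3 -m pendant '[0.008,-0.08,0,0,0,0.027,1, 0.015,-0.16,0,0,0,0.027,1, 0.022,-0.24,0,0,0,0.027,1, 0.029,-0.32,0,0,0,0.027,1, 0.036,-0.4,0,0,0,0.027,1, 0.042,-0.48,0,0,0,0.027,1, 0.047,-0.539,0,0,0,0.027,1, 0.047,-0.539,0.05,0,0,0.027,1, 0.047,-0.539,0.1,0,0,0.027,1, 0.047,-0.539,0.1,0,0,0.027,1]'
python3 d.py .5615 -.147 .118 -3.125; python3 -c "
from h import *
snap('side','side4.png',(180,90,310,200),6)"
```

```text
clock: 8.83
eef_pos: [0.558, -0.1471, 0.1766]
tool_rot: [-0.01, 1.0, 0.002, -0.006]
ft_force: [-1.8, 0.9, -0.6]
grip_width: 0.0854
grasp_force: 0.0
t 8.83 pos [ 0.558  -0.1471  0.1766] psi -3.121 q [-0.26  0.44  0.09  1.23  0.   -0.28]
shift [-0.0085 -0.0004  0.117 ] turn [ 0.0011 -0.0038  0.0014]
```

View pics/side4.png

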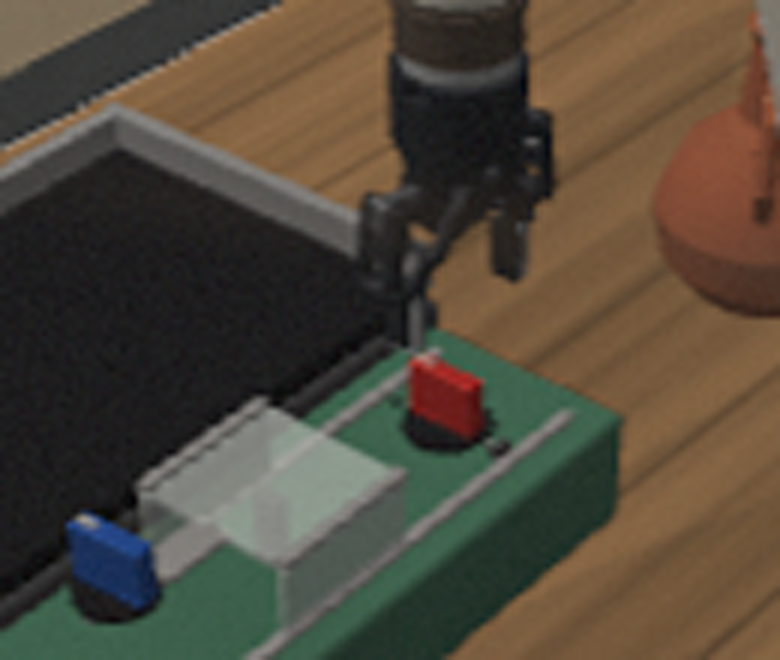

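The fingers at (415,320) and (510,255) straddle the red bar at (447,385), and the guard is fully left. Descend and grip.

```bash
python3 -m pendant '[0,0,0.04,0,0,0,1, 0,0,0.08,0,0,0,1, 0,0,0.108,0,0,0,1, 0,0,0.12,0,0,0,1, 0,0,0.12,0,0,0,1, 0,0,0.12,0,0,0,1, 0,0,0.12,0,0,0,1, 0,0,0.12,0,0,0,1, 0,0,0.12,0,0,0,1, 0,0,0.12,0,0,0,1]'
python3 d.py .5615 -.147 .118 -3.125
```

```text
clock: 9.72
eef_pos: [0.5626, -0.1471, 0.1241]
tool_rot: [-0.011, 1.0, -0.0, 0.001]
ft_force: [-0.2, -0.2, 0.7]
grip_width: 0.0856
grasp_force: 0.0
t 9.72 pos [ 0.5626 -0.1471  0.1241] psi -3.119 q [-0.26  0.48  0.01  1.09 -0.   -0.28]
shift [0.0022 0.0002 0.0123] turn [-0.0001  0.0004  0.002 ]
```

```bash
python3 -m pendant '[0.002,0,0.008,0,0,0,1, 0.002,0,0.008,0,0,0,0, 0.002,0,0.008,0,0,0,0, 0.002,0,0.008,0,0,0,0, 0.002,0,0.008,0,0,0,0, 0.002,0,0.008,0,0,0,0, 0.002,0,0.008,0,0,0,0, 0.002,0,0.008,0,0,0,0, 0.002,0,0.008,0,0,0,0, 0.002,0,0.008,0,0,0,0]'
python3 d.py .5615 -.147 .118 -3.125
```

```text
clock: 10.55
eef_pos: [0.5612, -0.1453, 0.1196]
tool_rot: [-0.012, 1.0, 0.002, 0.0]
ft_force: [-0.4, 5.7, 1.5]
grip_width: 0.0129
grasp_force: 59.7
t 10.55 pos [ 0.5612 -0.1453  0.1196] psi -3.117 q [-0.25  0.49 -0.    1.08  0.   -0.28]
shift [-0.0005 -0.0034  0.0032] turn [0.001  0.0001 0.0024]
```

```bash
python3 -m pendant '[0,0.004,0,0,0,0.02,0, 0,0.004,0,0,0,0.04,0, 0,0.004,0,0,0,0.06,0, 0,0.004,0,0,0,0.08,0, 0,0.004,0,0,0,0.1,0, 0,0.004,0,0,0,0.12,0, 0,0.004,0,0,0,0.14,0, 0,0.004,0,0,0,0.16,0, 0,0.004,0,0,0,0.18,0, 0,0.004,0,0,0,0.2,0]'
python3 -m pendant '[0,0,0,0,0,0.02,0, 0,0,0,0,0,0.04,0, 0,0,0,0,0,0.06,0, 0,0,0,0,0,0.08,0, 0,0,0,0,0,0.1,0, 0,0,0,0,0,0.12,0, 0,0,0,0,0,0.14,0, 0,0,0,0,0,0.16,0, 0,0,0,0,0,0.175,0, 0,0,0,0,0,0.182,0]'
python3 -m pendant '[0,0,0,0,0,0,0, 0,0,0,0,0,0,0, 0,0,0,0,0,0,0, 0,0,0,0,0,0,0, 0,0,0,0,0,0,0, 0,0,0,0,0,0,0, 0,0,0,0,0,0,0, 0,0,0,0,0,0,0, 0,0,0,0,0,0,0, 0,0,0,0,0,0,0]'
python3 d.py .5615 -.147 .118 1.958;python3 -c "
from h import *
snap('side','side5.png',(215,100,295,170),8)
snap('top','top5.png',(205,135,320,205),6.5)"
```

```text
clock: 11.38
eef_pos: [0.5617, -0.1433, 0.1196]
tool_rot: [0.299, 0.954, 0.002, 0.0]
ft_force: [0.8, 5.1, 1.3]
grip_width: 0.0125
grasp_force: 59.5
clock: 12.22
eef_pos: [0.5629, -0.1422, 0.1197]
tool_rot: [0.555, 0.832, 0.003, 0.0]
ft_force: [4.7, 7.9, -1.3]
grip_width: 0.013
grasp_force: 59.2
clock: 13.05
eef_pos: [0.5629, -0.1422, 0.1196]
tool_rot: [0.554, 0.832, 0.003, 0.0]
ft_force: [4.5, 7.7, -0.0]
grip_width: 0.0131
grasp_force: 59.3
t 13.05 pos [ 0.5629 -0.1422  0.1196] psi 1.967 q [-0.25  0.49 -0.    1.08  0.01  0.92]
shift [-0.0077 -0.0064  0.0032] turn [ 0.0017 -0.0011  0.0029]
```

View pics/side5.png

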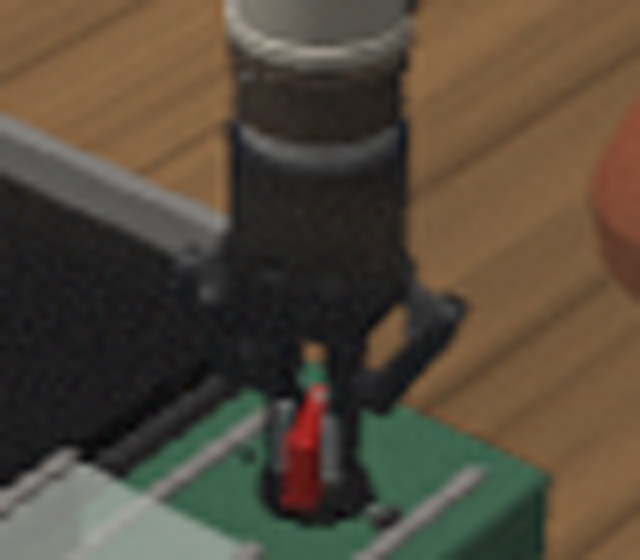

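View pics/top5.png

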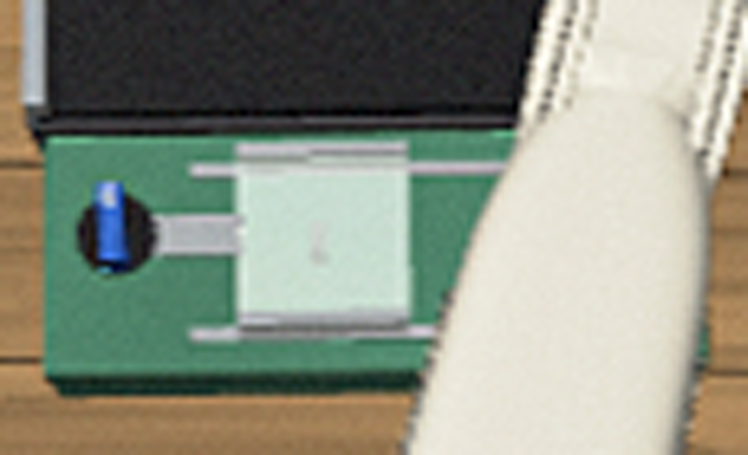

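The bar at (310,420) points at the orange dot (315,352), and the guard is still at the left end. Turn measured is 1.20 rad with about 59 N grip. Hold once more and hand in.

```bash
python3 -m pendant '[0,0,0,0,0,0,0, 0,0,0,0,0,0,0, 0,0,0,0,0,0,0, 0,0,0,0,0,0,0, 0,0,0,0,0,0,0, 0,0,0,0,0,0,0, 0,0,0,0,0,0,0, 0,0,0,0,0,0,0, 0,0,0,0,0,0,0, 0,0,0,0,0,0,0]'
python3 d.py .5615 -.147 .118 1.958; python3 -c "
from workcell import bot
print(bot.job_done())"
```

```text
clock: 13.98
eef_pos: [0.5629, -0.1422, 0.1196]
tool_rot: [0.554, 0.833, 0.003, 0.0]
ft_force: [3.8, 6.9, -0.2]
grip_width: 0.0127
grasp_force: 59.3
t 13.98 pos [ 0.5629 -0.1422  0.1196] psi 1.967 q [-0.25  0.49 -0.    1.08  0.01  0.92]
shift [-0.0077 -0.0063  0.0032] turn [ 0.0017 -0.0011  0.0029]
the job is handed in; nothing more can be done
None
```

I turned the clamp knob free (about 1.48 rad), slid the guard about 148 mm left to the end of its rails, and handed the job in at about 14 s with the gripper still holding the red dial at the third click (about 1.20 rad); the hand-in gave no verdict.

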